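Stroke-test a rebuilt rear shock in the holder block

ROBOT

A 7-joint arm with a two-finger parallel gripper is mounted at the origin on the work surface. World frame = base frame: x ahead of the robot, y to its left, z up, the work surface at z = 0. Lengths are in m, angles in rad, forces in N, time in s.
With the tool pointing down it reaches from about 0.425 to 0.925 m from the base axis. Payload 6.8 kg.
Tool frame: the origin (TCP) lies midway between the tips of the shut fingers; the grasp point (between the pads) lies 19 mm behind it; z points along the fingers, y is the direction in which the jaws open and shut (so a half turn about z gives the same grasp; the last joint's range is limited). The gripper opens to 85 mm and grips with 20 to 120 N. Pads are 22 mm wide; open, the fingers measure 114 mm over their backs; the gripper's body (76 mm by 85 mm) begins 54 mm behind the grasp point. The pads swing forward as they close: fully open they stand 13 mm farther back than shut.
Start: joints at [-0.108, 0.477, 0.022, 1.555, -0.011, 1.109, -0.083], TCP at [0.675, 0, 0.231] pointing down, gripper open.
Joint ranges: [-2.96, 2.96], [-0.34, 2.1], [-1.41, 1.46], [0.24, 2.44], [-1.37, 4.51], [0.17, 1.92], [-2.96, 2.96]. Speed limits (rad/s): [2.39, 2.39, 3.14, 3.14, 3.14, 3.14, 3.14].

INTERFACE

Orientations are given as a rotation vector (axis times angle).
In Python, from bench import r gives the robot as it stands. The module is installed in compiled form; this text tells all that it offers.
- The arm moves only by the tool play_rows, never from a script. Its argument "plan" is a list of rows, each a list of 7 numbers: the shift along the world's x, y, z in mm, then the turn, a rotation vector about the world's x, y, z in rad, then the finger opening in mm, from 0 to 85.4. A call has 1 to 12 rows; each row is the pose to reach, as a shift and turn from the pose commanded when the call began; what a row does not reach only later rows make up. A row lasts 1/10 s, in which the tool goes at most 50 mm and 8.59 degrees, less where a joint would pass 70% of its speed; a pose out of reach is approached as far as the arm can. A call with a gripper value outside its range is refused whole. The fingers move at their own pace and stop on an object; "grip_force" is the grip in N (left out, the last holds). Time passes only in rows, so rows that repeat a pose let the fingers close. It gives the time, the measured TCP pose, the force and the opening at its end, in the units of the state.
- r.get_obs(): the state, without advancing time (a new reading comes with each control period).
- r.grab_frame(name): name is "scene" or "side" or "wrist"; returns a dict with "color" (400x640x3 uint8, blue, green, red), "z_map" (400x640 float32, m along the optical axis (not along the pixel's ray), 0 where there is no reading), "camera_matrix" (3x3 intrinsics, pixels), "R" (3x3) and "t" (3): a world point X has camera coordinates R X + t. Camera axes: x right, y down, z forward; pixel columns grow to the right and rows downward; lengths in m; the calibration is good to about 2 mm. The wrist camera is an equidistant fisheye: a pixel r from the principal point sees the ray r / f radians off the axis. A picture is of the moment at which its call begins.
- r.hand_in(): hands the job in, once; it reports no verdict.
The state is a dict: "clock": time; "joints": joint angles; "qvel": joint speeds; "tau": joint torques, N m; "tcp_pos": TCP position; "orientation": TCP orientation; "contact_force": force on the tool from outside, world axes, zero at the start; "moment": the same for the moment, N m; "grip_width": finger opening in m.
Only numpy, scipy, OpenCV 4.12 (cv2) and the standard library are available. Lean on these libraries where they do the work, as an engineer would, in place of code of your own. Each camera call takes 0.05 s, during which the arm holds its last target.

TASK

The coil shock standing in the wooden rack has just been rebuilt. Lower it, body end down and without dropping it, all the way into the widest bore of the blue holder block, then push its eyelet down through the whole stroke, past the point where the yellow rubber bumper lands on the silver seal head, until the bumper is squashed solid; keep it there for about half a second, never pushing with more than 22 N. Then let go so that the shaft comes all the way back out; leave the shock standing in the bore and do not disturb the other parts in the rack, the red spring, the bottle or the tub.

Things in the scene. Friction and masses are not known exactly. Their poses are not given: they have to be found in the camera images.
- shock_mid (a point): The shock, upright in a rack hole with 5 mm of play all round; 200 mm tall, 0.5 kg (0.4 to 0.58). Its dark steel body is a tube 36 mm in diameter and 100 mm long; the flat foot has a 3 mm bevel; a blue collar 44 mm across sits 68 to 76 mm above the foot. This point is on the axis, 100 mm above the foot; z up along the shaft.
- shock_eye (a point): Centre of the aluminium eyelet on top of the shock, 186 mm above its foot with the shaft out: a solid round barrel 28 mm in diameter, lying level along this frame's y axis, with flat ends 26 mm apart to grip across; its rounded top is 14 mm above this point. Hold the shock here (it hangs straight) and push down here. Below it, to 38 mm below this point, nothing is wider than 22 mm.
- bumper (a point): Centre of the top of the yellow rubber bumper ring, 20 mm across and 14 mm tall, on the 12 mm shaft, 24 mm below the eyelet's centre. Eyelet, shaft and bumper go down together for a stroke of 24 to 36 mm until the bumper lands on the silver seal head: the spacers under the head differ from shock to shock, so the stroke is not known beforehand. Then the bumper squashes by 5 mm more.
- shock_top (a point): Top of the eyelet, where to push, 200 mm above the foot with the shaft out. The push it takes: from 4 N at the start to about 6 N just before the bumper lands, plus 4.5 N per 0.1 m/s of speed; landed, the bumper starts to give at 9 N, takes 1.2 N more per mm and goes solid at 15 N, beyond which the force climbs steeply. Let go, it all comes back out by itself in under a second.
- bore (a point): Centre of the mouth of the widest bore, in the top of the blue holder block (fixed, 76 by 160 mm on a steel foot plate 76 by 210 mm). z up, y along the block. The mouth is 60 mm above the bench; the bore is vertical, 38 mm in diameter, 45 mm deep with a flat floor and a 3 mm bevel at the mouth. The other bores, 52 and 97 mm from it along -y, are too narrow (31 and 24 mm).
- rack: The wooden rack, 80 by 240 by 40 mm, fixed, with three round holes 46 mm wide and 30 mm deep in a row along its y axis, 75 mm apart (the middle one at its centre). Origin at the centre of its underside. The shock stands in one of the holes, the sleeve and the spare body in the others.
- sleeve: Bystander: a black round air sleeve, 43 mm across and 70 mm tall, standing in a rack hole. Origin at the centre of its foot.
- spare: Bystander: a bare aluminium damper body, 35 mm across and 74 mm tall, standing in a rack hole. Origin at the centre of its foot.
- coil: Bystander: the shock's red coil spring, 63 mm across and 125 mm tall, standing on the bench. Origin at the centre of its foot.
- oil: Bystander: a white bottle with a red cap, 64 mm across and 170 mm tall. Origin at the centre of its foot.
- grease: Bystander: a grease tub with a green lid, 76 mm across and 55 mm tall. Origin at the centre of its foot.
Things that resemble listed ones, but are neither listed nor needed, are in the scene too. What is shaped like the part that bears bore but pink is not meant.

How it is judged:
On the way, in this order (a step that is already met when the one before it is completed fails the run):
1. the shock stands in the widest bore, foot on the bore's floor (within 3 mm), upright, with its shaft still out (to 6 mm) (horizontal distance between shock_mid and bore below 0.006 m and z of shock_mid in the frame of bore below 0.058 m and angle between shock_mid's own z axis and vertical below 0.06 rad and distance between shock_mid and shock_eye above 0.08 m), for 0.1 s.
2. standing there, the shaft is pushed through the whole stroke and the bumper squashed by at least 4.4 of its 5 mm, for 0.3 s (horizontal distance between shock_mid and bore below 0.006 m and z of shock_mid in the frame of bore below 0.058 m and angle between shock_mid's own z axis and vertical below 0.06 rad and distance between shock_mid and shock_eye below 0.06 m and distance between shock_eye and bumper below 0.0196 m), for 0.3 s.
At the end, for the whole second after the job is handed in: The shock stands in the widest bore, foot within 3 mm of the bore's floor, its mid point within 6 mm of the bore's axis and upright within 3.4 degrees, with the shaft fully out again (to 2 mm) and the bumper free (to 1 mm) (horizontal distance between shock_mid and bore below 0.006 m and z of shock_mid in the frame of bore below 0.058 m and angle between shock_mid's own z axis and vertical below 0.06 rad and distance between shock_mid and shock_eye above 0.084 m and distance between shock_eye and bumper above 0.023 m); the robot touches nothing.
It fails at once if the bumper is pressed on the seal head with more than 17 N, which is a push of more than 22 N on the eyelet (the gas carries the rest) (contact force between stroke and shock above 17 N).
It fails at once if the shock is dropped or rammed into the holder block: more than 40 N between them while the shaft is still out (contact force between shock and holder above 40 N and distance between shock_mid and shock_eye above 0.08 m).
It fails at once if a bystander (sleeve, spare body, coil spring, oil bottle, grease tub) is moved by more than 25 mm (distance of any of sleeve, spare, coil, oil, grease from where it was at the start of the episode above 0.025 m).
It also fails if it takes over 66 s, if anything falls off the work surface, if the arm or the gripper's body presses on something with over 40 N, if the wrist force passes 120 N, or if a joint passes its speed limit or range.

## Working session

There is one attempt and no reset: what is moved stays moved. The work goes in short steps, Python scripts to look and compute and a tool call to move; the robot and the scene stay as the last step left them, time stands still between calls to the robot, and variables do not carry over. Pictures are saved under pics/ and viewed, and the job is handed in when it is done.

Besides the shell and the picture viewer there is one more tool, called after "Call:" as name([rows], argument=value, ...), one row to a line, values as JSON. play_rows: Moves the arm, as the interface text tells. Its arguments: {"type":"object","properties":{"plan":{"type":"array"},"grip_force":{"type":"number"}},"required":["plan"]}

```bash
mkdir -p pics
cat > h.py <<'E'
import numpy as np, cv2, pickle
from bench import r
def snap(name,tag):
    f=r.grab_frame(name); pickle.dump(f,open(f'pics/{tag}.pkl','wb')); cv2.imwrite(f'pics/{tag}.png',f['color']); return f
def load(tag): return pickle.load(open(f'pics/{tag}.pkl','rb'))
def w(f,u,v,z=None):
    K=f['camera_matrix']; 
    if z is None: z=np.median(f['z_map'][v-1:v+2,u-1:u+2])
    c=np.array([(u-K[0,2])/K[0,0]*z,(v-K[1,2])/K[1,1]*z,z]); return f['R'].T@(c-f['t'])
def cloud(f):
    K=f['camera_matrix']; z=f['z_map']; v,u=np.mgrid[:z.shape[0],:z.shape[1]]
    c=np.stack([(u-K[0,2])/K[0,0]*z,(v-K[1,2])/K[1,1]*z,z],-1); P=(c-f['t'])@f['R']; P[z==0]=np.nan; return P
def crop(f,tag,x0,y0,x1,y1,s):
    cv2.imwrite(f'pics/{tag}.png',cv2.resize(f['color'][y0:y1,x0:x1],None,fx=s,fy=s,interpolation=cv2.INTER_CUBIC))
E
python3 - <<'E'
from h import *
snap('scene','s0');snap('side','d0');snap('wrist','w0');o=r.get_obs();print(o)
E
```

```text
{'clock': 0.15, 'joints': array([-0.10808618,  0.47764322,  0.02236161,  1.55623536, -0.01153482,
        1.10931773, -0.08309581]), 'qvel': array([-5.74395899e-04, -3.00684391e-03, -3.48361146e-04, -5.17090428e-03,
       -1.45162829e-03,  4.46901680e-05, -1.77825295e-03]), 'tau': array([ 1.55385478e-03, -5.96924365e+01,  1.60940632e+00, -2.81490952e+01,
        1.26662746e-02,  6.56643446e-03,  5.58682734e-05]), 'tcp_pos': array([ 6.74525661e-01, -1.61208127e-05,  2.30522567e-01]), 'orientation': array([-2.22076771e+00, -2.22072161e+00,  1.72581164e-03]), 'contact_force': array([ 0.57477156,  0.11197531, -0.27162391]), 'moment': array([-0.05258253,  0.06296843, -0.00846679]), 'grip_width': 0.08498071233211033}
```

View pics/s0.png

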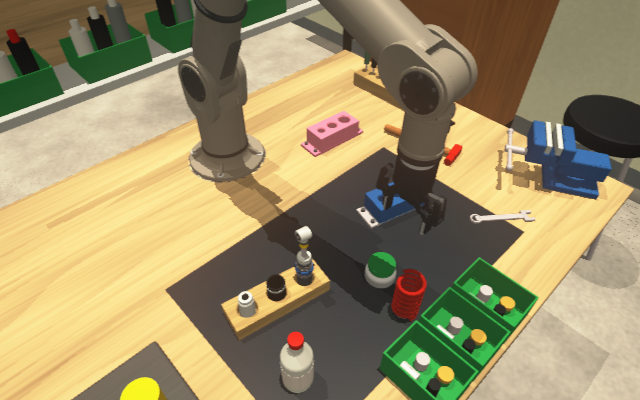

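View pics/d0.png

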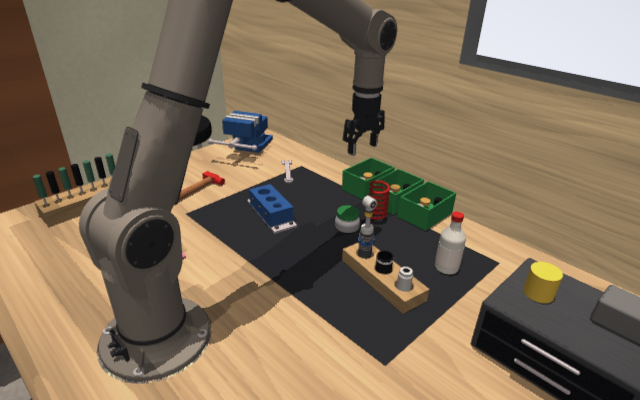

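View pics/w0.png

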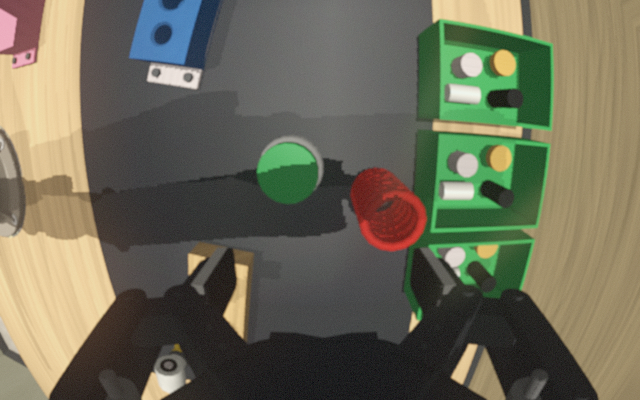

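The scene view shows the shock at about (304,255), the blue block at (390,200) and a pink look-alike block at (332,132). In the side view the shock is at (366,225) and the blue block at (272,205). The blue one fits the description. I'll enlarge both.

Run:
```python
from h import *
f=load('d0');crop(f,'d0b',235,170,315,235,9);crop(f,'d0s',330,180,450,310,4.5)
f=load('s0');crop(f,'s0s',215,215,345,340,4.5)
for t in('s0','d0'):
    f=load(t);P=cloud(f);z=P[...,2]
    C=f['R'].T@-f['t'];print(t,C)
```

```text
s0 [ 0.98693647 -0.54565678  0.90758517]
d0 [-0.24613441 -0.74192666  0.78188088]
```

View pics/d0b.png

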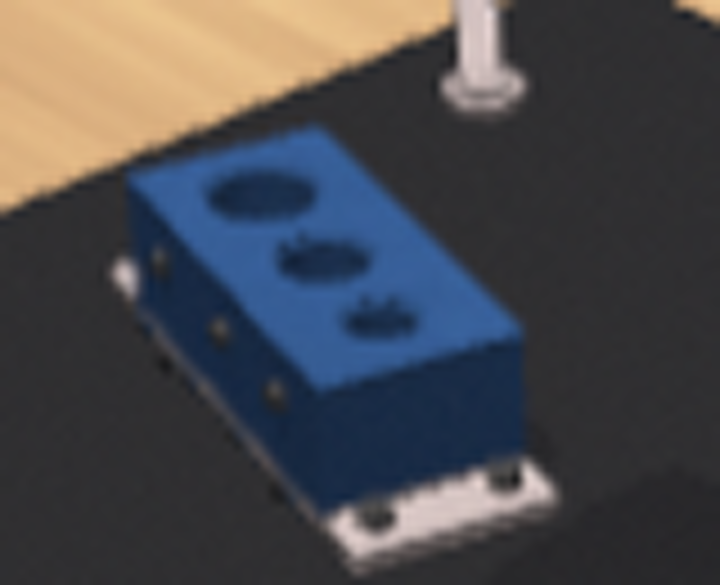

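View pics/d0s.png

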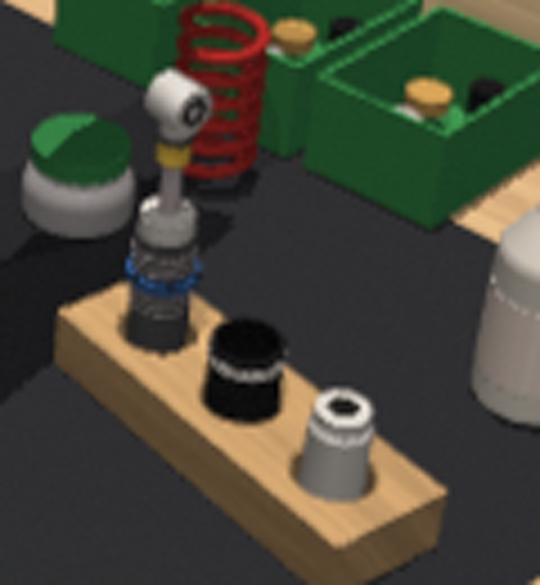

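View pics/s0s.png

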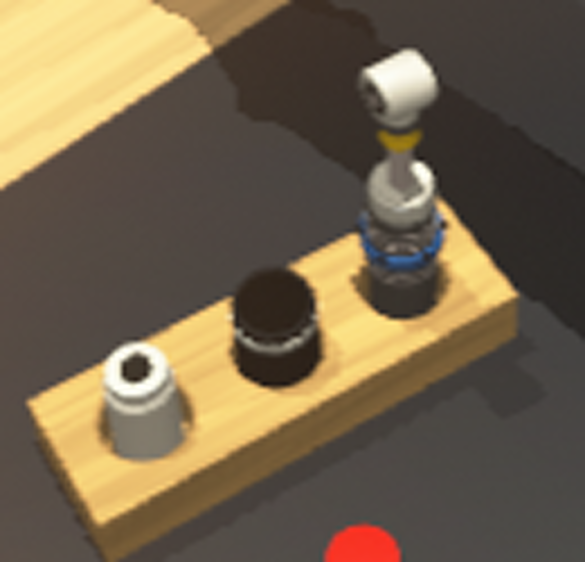

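The bore at crop pixel (261,195), full image (264,192), is the widest of the three. The pink block and the narrower bores are ruled out. Now for positions.

Run:
```python
from h import *
from scipy.optimize import least_squares
def ray(f,u,v,z):
    a=w(f,u,v,1.0);C=f['R'].T@-f['t'];d=a-C;return C+d*(z-C[2])/d[2]
f=load('d0')
for n,(u,v) in dict(b38=(261,195),b31=(323,261),b24=(380,320),c1=(130,178),c2=(318,125),c3=(522,330),c4=(318,390)).items():
    print(n,ray(f,235+u/9-.44,170+v/9-.44,.06).round(4))
allp=[]
for t,(x0,y0,x1,y1) in dict(d0=(355,190,385,225),s0=(290,222,318,245)).items():
    P=cloud(load(t))[y0:y1,x0:x1].reshape(-1,3);
    C=load(t)['R'].T@-load(t)['t']
    P=P[(P[:,2]>.178)&(P[:,2]<.22)&(np.hypot(P[:,0]-C[0],P[:,1]-C[1])<1.2)]
    m=np.nanmedian(P,0);P=P[np.linalg.norm(P-m,axis=1)<.04]
    print(t,len(P),m.round(4),P.min(0).round(4),P.max(0).round(4));allp.append(P)
    # rack
    Q=cloud(load(t));
    s=(abs(Q[...,2]-.04)<.004)&(np.hypot(Q[...,0]-m[0],Q[...,1]-m[1])<.3)
    col=load(t)['color'].astype(int); s&=(col[...,2]-col[...,0]>40)&(col[...,1]>90)
    q=Q[s][:,:2].astype(np.float32);print('rack',len(q),cv2.minAreaRect(q))
    s=(abs(Q[...,2]-.06)<.004)&(col[...,0]-col[...,2]>60)
    q=Q[s][:,:2].astype(np.float32);print('block',len(q),cv2.minAreaRect(q))
P=np.vstack(allp)
# cylinder fit: center c (z=.196), yaw a; flat ends +-13
def sd(p,P):
    a=p[2];d=P-np.array([p[0],p[1],p[3]]);s=d[:,0]*np.cos(a)+d[:,1]*np.sin(a);t=-d[:,0]*np.sin(a)+d[:,1]*np.cos(a)
    rr=np.hypot(t,d[:,2])-.014;ss=abs(s)-.013
    return np.where((rr>0)&(ss>0),np.hypot(rr,ss),np.maximum(rr,ss))
m=P.mean(0)
for A in(P,*allp):
  for a0 in(0,.8,1.6,2.4):
    o=least_squares(sd,[m[0],m[1],a0,.196],args=(A,),loss='soft_l1',f_scale=.002);print(o.x.round(4),(o.cost/len(A))**.5)
```

```text
b38 [0.5161 0.2601 0.06  ]
b31 [0.5034 0.2103 0.06  ]
b24 [0.4929 0.1675 0.06  ]
c1 [0.4895 0.3009 0.06  ]
c2 [0.5632 0.286  0.06  ]
c3 [0.5237 0.1306 0.06  ]
c4 [0.45   0.1479 0.06  ]
d0 158 [ 0.5238 -0.1539  0.1999] [ 0.5146 -0.1636  0.1784] [ 0.5433 -0.135   0.2103]
rack 1034 ((0.5176894664764404, -0.22296099364757538), (0.24094493687152863, 0.08272818475961685), 79.81169891357422)
block 500 ((0.5064020752906799, 0.21742436289787292), (0.1658586710691452, 0.07788757234811783), 75.15653991699219)
s0 205 [ 0.5383 -0.1549  0.2043] [ 0.518  -0.1655  0.1781] [ 0.5486 -0.1372  0.2123]
rack 1973 ((0.5199201703071594, -0.22367776930332184), (0.24115699529647827, 0.08311975002288818), 79.67684936523438)
block 268 ((0.500709593296051, 0.1820187121629715), (0.09283525496721268, 0.07920870929956436), 75.20227813720703)
[ 0.5317 -0.1499 -0.1766  0.1957] 0.0011901533074477812
[ 0.532  -0.1495  1.4389  0.1954] 0.0009726565631615856
[ 0.532  -0.1495  1.4389  0.1954] 0.0009726565631636654
[ 0.5316 -0.1499  2.9583  0.1957] 0.0011903429153051945
[ 0.5311 -0.1488 -0.1238  0.1949] 0.0011062817584581205
[ 0.5308 -0.1485  1.4361  0.1944] 0.0007978905555894536
[ 0.5308 -0.1485  1.4361  0.1944] 0.0007978905555804528
[ 0.5311 -0.1488  3.0178  0.1949] 0.0011062817584462548
[ 0.532  -0.1508 -0.1651  0.1961] 0.0011551881485452017
[ 0.5328 -0.1504  1.4439  0.1956] 0.0008594844170192037
[ 0.5328 -0.1504  1.4439  0.1956] 0.0008594844170208669
[ 0.5319 -0.1508  2.9286  0.1962] 0.0011547782583434265
```

The shock eye measures about (0.532, -0.1495, 0.1955), with the barrel axis at yaw 1.44. The expected height is 0.196. The bore is at about (0.516, 0.260). I'll move above the shock with the jaws turned along the barrel.

Call:
play_rows([
  [-14,-15,5,0,0,0.144,85],
  [-28,-30,10,0,0,0.288,85],
  [-43,-45,15,0,0,0.432,85],
  [-57,-60,20,0,0,0.576,85],
  [-71,-75,20,0,0,0.72,85],
  [-85,-90,20,0,0,0.864,85],
  [-100,-105,20,0,0,1.008,85],
  [-114,-120,20,0,0,1.152,85],
  [-128,-135,20,0,0,1.296,85],
  [-142.5,-149.5,20,0,0,1.44,85],
  [-142.5,-149.5,20,0,0,1.44,85],
  [-142.5,-149.5,20,0,0,1.44,85],
], grip_force=40)

```text
clock: 1.35
tcp_pos: [0.5325, -0.1495, 0.2513]
orientation: [0.211, 3.134, 0.001]
contact_force: [0.6, -0.5, 0.4]
grip_width: 0.0851
```

Run:
```python
from h import *
o=r.get_obs();print(o['clock'],o['joints'].round(3),o['tcp_pos'],o['orientation'])
snap('wrist','w1');snap('scene','s1');snap('side','d1')
crop(load('d1'),'d1c',320,150,420,270,5)
f=load('s1');crop(f,'s1b',340,170,430,235,8)
```

```text
1.35 [ 0.331  0.268 -0.205  1.816  0.061  1.064  1.54 ] [ 0.53251399 -0.14952056  0.25128175] [2.10967549e-01 3.13439656e+00 5.08664733e-04]
```

View pics/w1.png

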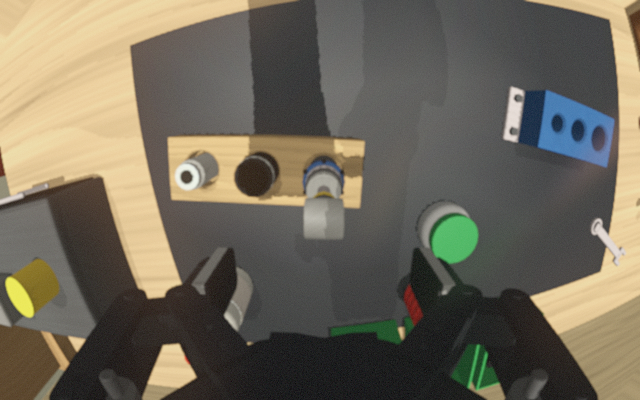

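View pics/d1c.png

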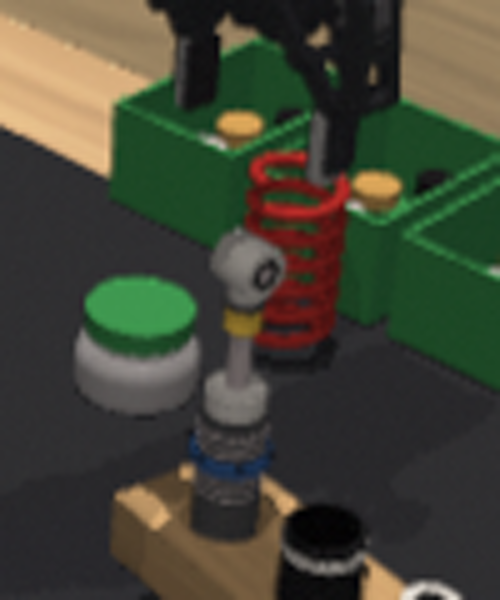

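View pics/s1b.png

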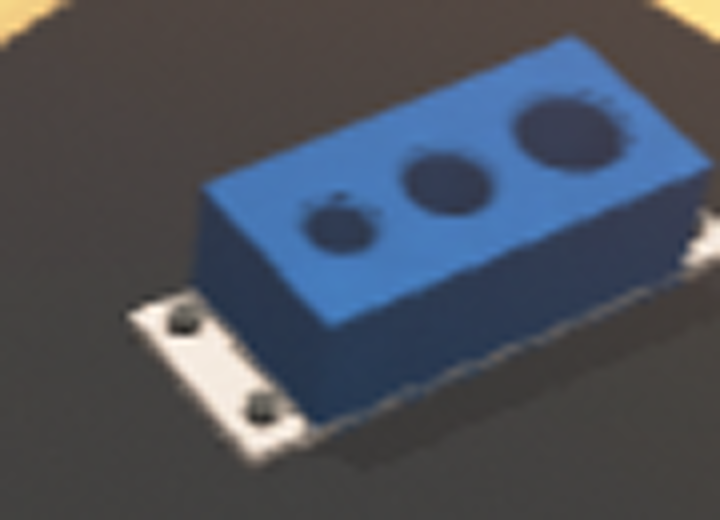

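The wrist view shows the eyelet at about (323,220), with its flat ends left and right, so the jaw axis is right. The scene view now shows the wide bore at crop (570,133). I'll cross-check these positions.

```bash
cat >> h.py <<'E'
def ray(f,u,v,z):
    a=w(f,u,v,1.0);C=f['R'].T@-f['t'];d=a-C;return C+d*(z-C[2])/d[2]
def fproj(f,X):
    c=f['R']@np.asarray(X,float)+f['t'];K=f['camera_matrix'];h=np.hypot(c[0],c[1]);th=np.arctan2(h,c[2])
    return np.array([K[0,2]+K[0,0]*th*c[0]/h,K[1,2]+K[1,1]*th*c[1]/h])
def fray(f,u,v,z):
    K=f['camera_matrix'];a=(u-K[0,2])/K[0,0];b=(v-K[1,2])/K[1,1];th=np.hypot(a,b)
    d=f['R'].T@np.array([np.sin(th)*a/th,np.sin(th)*b/th,np.cos(th)]);C=f['R'].T@-f['t'];return C+d*(z-C[2])/d[2]
E
python3 - <<'E'
from h import *
f=load('s1')
for n,(u,v) in dict(b38=(570,133),b31=(448,185),b24=(341,228),c1=(575,37),c2=(712,160),c3=(332,325),c4=(204,186)).items():
    print(n,ray(f,340+u/8-.44,170+v/8-.44,.06).round(4))
Q=cloud(f);col=f['color'].astype(int)
s=(abs(Q[...,2]-.06)<.004)&(col[...,0]-col[...,2]>60);q=Q[s][:,:2].astype(np.float32);print(cv2.minAreaRect(q),np.median(Q[s][:,2]))
f=load('w1');print('eye top proj',fproj(f,(.532,-.1495,.2095)),'eye',fproj(f,(.532,-.1495,.1955)),'bore',fproj(f,(.516,.26,.06)), (f['R'].T@-f['t']))
a=np.array([.1307,.9914,0])*.013
for z in(.1955,): print(fproj(f,np.array([.532,-.1495,z])+a),fproj(f,np.array([.532,-.1495,z])-a))
crop(f,'w1c',280,140,370,260,5)
crop(f,'w1b',490,70,630,180,5)
E
```

```text
b38 [0.5213 0.2596 0.06  ]
b31 [0.5089 0.2084 0.06  ]
b24 [0.4976 0.1658 0.06  ]
c1 [0.4914 0.3005 0.06  ]
c2 [0.5633 0.2848 0.06  ]
c3 [0.5252 0.1292 0.06  ]
c4 [0.4522 0.1468 0.06  ]
((0.5079957842826843, 0.21501585841178894), (0.16188548505306244, 0.0795031189918518), 76.47470092773438) 0.05991062188809056
eye top proj [321.53364792 225.45055961] eye [321.59419971 218.06633414] bore [597.66901616 135.65167895] [ 0.46216259 -0.1393809   0.39353886]
[340.73696883 217.97050724] [302.46140023 218.11371336]
```

View pics/w1c.png

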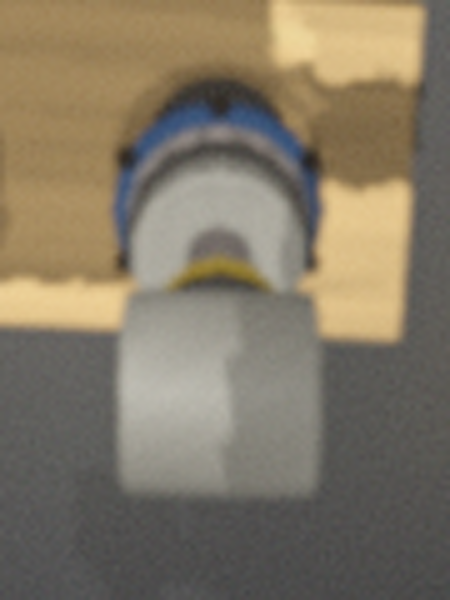

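View pics/w1b.png

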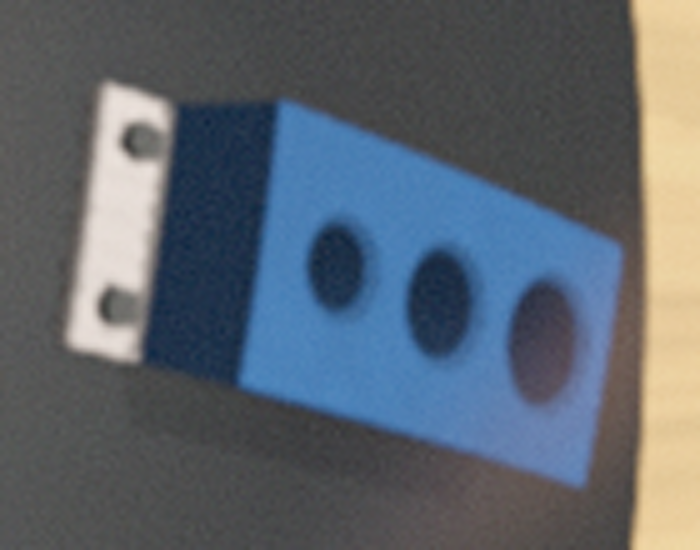

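The eyelet checks out against the predicted pixels: within about 2 px across and 1 px along. Combining the views puts the bore near (0.518, 0.260). Descend and grip.

Call:
play_rows([
  [-0.5,1,-20,0,0,0,85],
  [-0.5,1,-40,0,0,0,85],
  [-0.5,1,-60,0,0,0,85],
  [-0.5,1,-75.5,0,0,0,85],
  [-0.5,1,-75.5,0,0,0,60],
  [-0.5,1,-75.5,0,0,0,40],
  [-0.5,1,-75.5,0,0,0,20],
  [-0.5,1,-75.5,0,0,0,20],
  [-0.5,1,-75.5,0,0,0,20],
  [-0.5,1,-75.5,0,0,0,20],
], grip_force=50)

```text
clock: 2.5
tcp_pos: [0.5328, -0.1487, 0.1768]
orientation: [0.206, 3.133, -0.001]
contact_force: [0.0, -0.6, 4.9]
grip_width: 0.0251
```

Run:
```python
from h import *
o=r.get_obs();print(o['clock'],o['contact_force'],o['tcp_pos'],o['grip_width'])
snap('scene','s2');snap('side','d2')
a=cv2.resize(load('d2')['color'][150:270,320:420],None,fx=4,fy=4);b=cv2.resize(load('s2')['color'][190:310,250:350],None,fx=4,fy=4)
cv2.imwrite('pics/g2.png',np.hstack([a,b]))
```

```text
2.5 [ 0.02322518 -0.62870409  4.87360835] [ 0.53277412 -0.14873758  0.17684773] 0.025116036957931
```

View pics/g2.png

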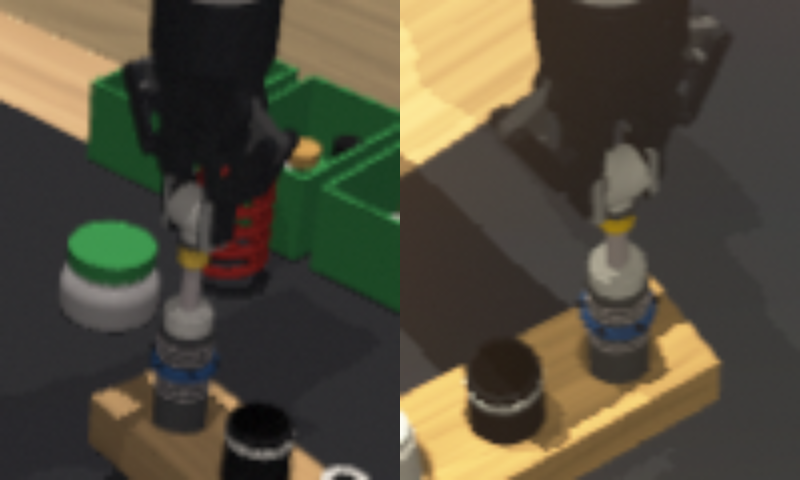

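Both pads hold the eyelet and the width is about 25 mm. Lift.

Call:
play_rows([
  [0,0,4,0,0,0,20],
  [0,0,12,0,0,0,20],
  [0,0,24,0,0,0,20],
  [0,0,40,0,0,0,20],
  [0,0,58,0,0,0,20],
  [0,0,75,0,0,0,20],
  [0,0,90,0,0,0,20],
  [0,0,98,0,0,0,20],
  [0,0,100,0,0,0,20],
  [0,0,100,0,0,0,20],
  [0,0,100,0,0,0,20],
  [0,0,100,0,0,0,20],
], grip_force=60)

```text
clock: 3.8
tcp_pos: [0.5315, -0.1484, 0.2749]
orientation: [-0.205, -3.133, -0.0]
contact_force: [-0.8, 0.9, -5.0]
grip_width: 0.0252
```

Run:
```python
from h import *
o=r.get_obs();print(o['clock'],o['contact_force'],o['tcp_pos'],o['grip_width'])
snap('scene','s3');snap('side','d3')
a=cv2.resize(load('d3')['color'][120:270,320:420],None,fx=4,fy=4);b=cv2.resize(load('s3')['color'][150:300,250:350],None,fx=4,fy=4)
cv2.imwrite('pics/g3.png',np.hstack([a,b]))
```

```text
3.8 [-0.81516783  0.8938709  -4.97100018] [ 0.53151119 -0.14840163  0.27492739] 0.02520680093019251
```

View pics/g3.png

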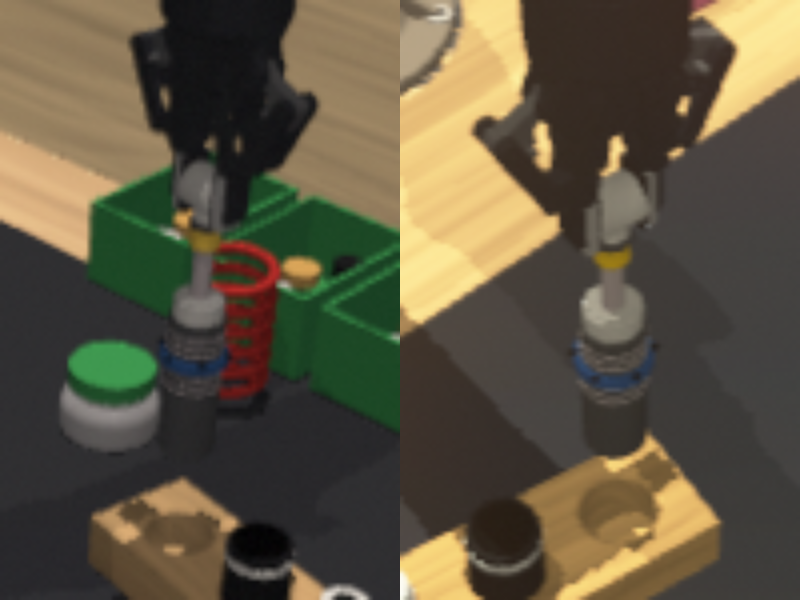

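Lifted. The load is 5 N, which matches the shock's weight, and it hangs below the jaws with the foot clear. I'll measure the hang and tilt.

```bash
cat >> h.py <<'E'
from scipy.optimize import least_squares
def bodyfit(tags,x,y,zlo,zhi,rad=.018):
    # fit cylinder x=a+b*(z-zm) of given radius to the dark body
    A=[]
    for t in tags:
        Q=cloud(load(t)).reshape(-1,3);s=(np.hypot(Q[:,0]-x,Q[:,1]-y)<.035)&(Q[:,2]>zlo)&(Q[:,2]<zhi);A.append(Q[s])
    zm=(zlo+zhi)/2
    g=lambda p,P:np.hypot(P[:,0]-p[0]-p[1]*(P[:,2]-zm),P[:,1]-p[2]-p[3]*(P[:,2]-zm))-rad
    for P in A+[np.vstack(A)]:
        o=least_squares(g,[x,0,y,0],args=(P,),loss='soft_l1',f_scale=.0015);print(len(P),o.x.round(4),(2*o.cost/len(P))**.5)
    return o.x
E
python3 - <<'E'
from h import *
bodyfit(['d3','s3'],.5315,-.1484,.12,.173)
E
```

```text
242 [ 0.5298  0.0078 -0.1475 -0.0077] 0.0012020554033079138
226 [ 0.5309  0.0161 -0.1493 -0.0147] 0.0008286280923725881
468 [ 0.5306  0.0109 -0.1487 -0.0132] 0.0011954083937011245
```

Call:
play_rows([
  [0,4,0,0,0,0,20],
  [-1,14,0,0,0,0,20],
  [-2,28,0,0,0,0,20],
  [-2,46,0,0,0,0,20],
  [-3,66,0,0,0,0,20],
  [-3,86,0,0,0,0,20],
  [-4,106,0,0,0,0,20],
  [-4,126,0,0,0,0,20],
  [-5,146,0,0,0,0,20],
  [-5,166,0,0,0,0,20],
  [-6,186,0,0,0,0,20],
  [-6,206,0,0,0,0,20],
])

```text
clock: 5.1
tcp_pos: [0.5253, 0.0599, 0.2759]
orientation: [-0.203, -3.135, -0.001]
contact_force: [0.0, 0.7, -5.5]
grip_width: 0.0252
```

Call:
play_rows([
  [0,20,0,0,0,0,20],
  [-1,40,0,0,0,0,20],
  [-2,60,0,0,0,0,20],
  [-2,80,0,0,0,0,20],
  [-3,100,0,0,0,0,20],
  [-3,120,0,0,0,0,20],
  [-4,140,0,0,0,0,20],
  [-5,160,0,0,0,0,20],
  [-6,178,0,0,0,0,20],
  [-6,192,0,0,0,0,20],
  [-6.5,200,0,0,0,0,20],
  [-6.5,202.5,0,0,0,0,20],
])

```text
clock: 6.3
tcp_pos: [0.519, 0.2613, 0.2758]
orientation: [-0.203, -3.135, -0.001]
contact_force: [0.6, 0.0, -5.5]
grip_width: 0.0251
```

Call:
play_rows([
  [0,0,-5,0,0,0,20],
  [0,0,-10,0,0,0,20],
  [0,0,-18,0,0,0,20],
  [0,0,-25,0,0,0,20],
  [0,0,-25,0,0,0,20],
  [0,0,-25,0,0,0,20],
  [0,0,-25,0,0,0,20],
])

```text
clock: 7.0
tcp_pos: [0.5197, 0.2601, 0.2511]
orientation: [0.205, 3.134, 0.001]
contact_force: [-0.3, 0.0, -5.5]
grip_width: 0.0253
```

Run:
```python
from h import *
o=r.get_obs();print(o['clock'],o['contact_force'],o['tcp_pos'],o['grip_width'],o['joints'].round(2))
snap('scene','s4');snap('side','d4');snap('wrist','w4')
x,y,z=o['tcp_pos']
bodyfit(['d4','s4'],x,y,z-.155,z-.102)
a=cv2.resize(load('d4')['color'][120:240,230:320],None,fx=4.4,fy=4.4);b=cv2.resize(load('s4')['color'][120:240,345:435],None,fx=4.4,fy=4.4)
cv2.imwrite('pics/g4.png',np.hstack([a,b]))
```

```text
7.0 [-0.32314373  0.00865549 -5.52692012] [0.51974313 0.2601224  0.25110729] 0.025305267467616997 [-0.23  0.34 -0.43  1.74  0.16  1.1   0.73]
169 [ 0.5175  0.0008  0.2608 -0.0169] 0.0015514958336751896
202 [ 0.5192  0.0051  0.2594 -0.0088] 0.001160846595533892
371 [ 0.5187  0.0009  0.2597 -0.0103] 0.0014469363723041786
```

View pics/g4.png

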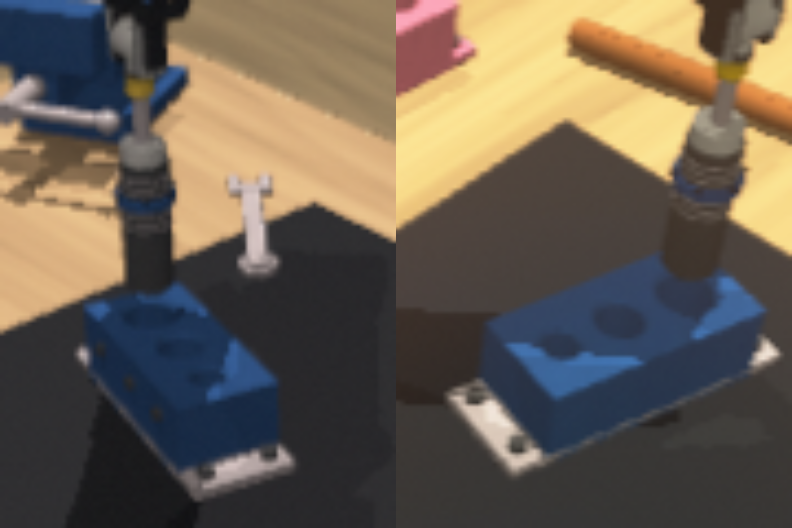

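View pics/w4.png

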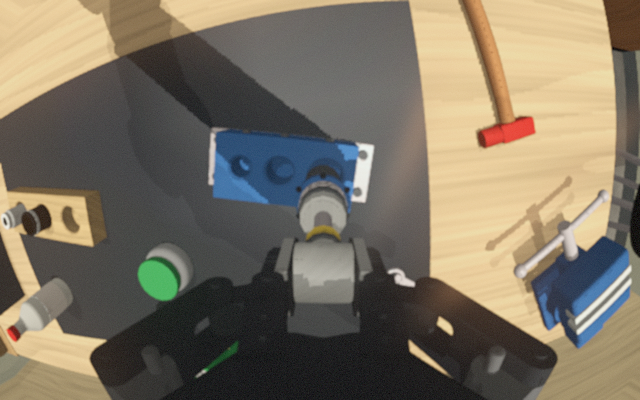

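The shock hangs over the widest bore. In the wrist view the narrow bores are at (241,165) and (280,169). I'll cross-check the bore position from that view.

Run:
```python
from h import *
f=load('w4');crop(f,'w4c',200,115,390,220,4)
```

```text
(no output)
```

View pics/w4c.png

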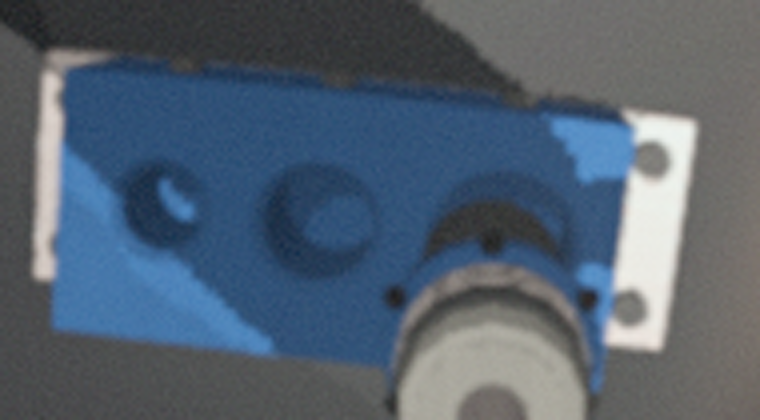

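Run:
```python
from h import *
f=load('w4')
def cr(u,v):return 200+(u+.5)/4-.5,115+(v+.5)/4-.5
for n,p in dict(b38=(504,242),b31=(318,220),b24=(162,205)).items(): print(n,fray(f,*cr(*p),.06).round(4))
X=np.array([.5187,.2597,.0843])
for n,c in (('foot',X),('bore',np.array([.5185,.2598,.06]))):
  R=.018 if n=='foot' else .022
  pts=[(fproj(f,c+R*np.array([np.cos(a),np.sin(a),0]))-[200,115])*4 for a in np.linspace(0,2*np.pi,60)]
  pts=np.array(pts);print(n,pts.min(0),pts.max(0))
P=np.array([fray(f,*cr(*p),.06) for p in((504,242),(318,220),(162,205))])
print(np.linalg.norm(P[0]-P[1]),np.linalg.norm(P[0]-P[2]))
```

```text
b38 [0.5181 0.2644 0.06  ]
b31 [0.5051 0.2145 0.06  ]
b24 [0.4945 0.1713 0.06  ]
foot [415.09599882 194.8848877 ] [555.67158206 331.92037896]
bore [406.02110042 164.73478137] [565.89891319 321.08698711]
0.05157819831225315 0.09608374877734836
```

The wrist view puts the bore about 2 mm farther along +y relative to the foot. The bevels capture that, and I'll shift 1.5 mm. Lower slowly and watch the force.

Call:
play_rows([
  [0,1.5,0,0,0,0,20],
  [0,1.5,-6,0,0,0,20],
  [0,1.5,-12,0,0,0,20],
  [0,1.5,-18,0,0,0,20],
  [0,1.5,-21,0,0,0,20],
  [0,1.5,-23,0,0,0,20],
  [0,1.5,-25,0,0,0,20],
  [0,1.5,-27,0,0,0,20],
  [0,1.5,-28,0,0,0,20],
  [0,1.5,-28,0,0,0,20],
])

```text
clock: 8.15
tcp_pos: [0.5198, 0.262, 0.223]
orientation: [0.205, 3.134, 0.002]
contact_force: [0.5, 0.7, -5.3]
grip_width: 0.0255
```

Call:
play_rows([
  [0,0,-2,0,0,0,20],
  [0,0,-4,0,0,0,20],
  [0,0,-6,0,0,0,20],
  [0,0,-8,0,0,0,20],
  [0,0,-8,0,0,0,20],
])

```text
clock: 8.65
tcp_pos: [0.5196, 0.2618, 0.2146]
orientation: [0.205, 3.135, 0.001]
contact_force: [2.0, 2.5, -7.1]
grip_width: 0.0254
```

Run:
```python
from h import *
o=r.get_obs();print(o['clock'],o['contact_force'],o['moment'],o['tcp_pos'])
snap('scene','s5');snap('side','d5')
x,y,z=o['tcp_pos']
bodyfit(['d5','s5'],x,y,z-.135,z-.102)
a=cv2.resize(load('d5')['color'][120:240,230:320],None,fx=4.4,fy=4.4);b=cv2.resize(load('s5')['color'][120:240,345:435],None,fx=4.4,fy=4.4)
cv2.imwrite('pics/g5.png',np.hstack([a,b]))
```

```text
8.65 [ 2.033868    2.49521301 -7.0734218 ] [ 0.96776842 -0.54372231 -0.02717257] [0.51956737 0.26179341 0.21457424]
104 [ 0.5177 -0.0267  0.2633 -0.0341] 0.0015420177357587464
112 [ 0.5198  0.0038  0.2613 -0.017 ] 0.0011785476572664616
216 [ 0.5192 -0.0083  0.2618 -0.0316] 0.0015458274429803116
```

View pics/g5.png

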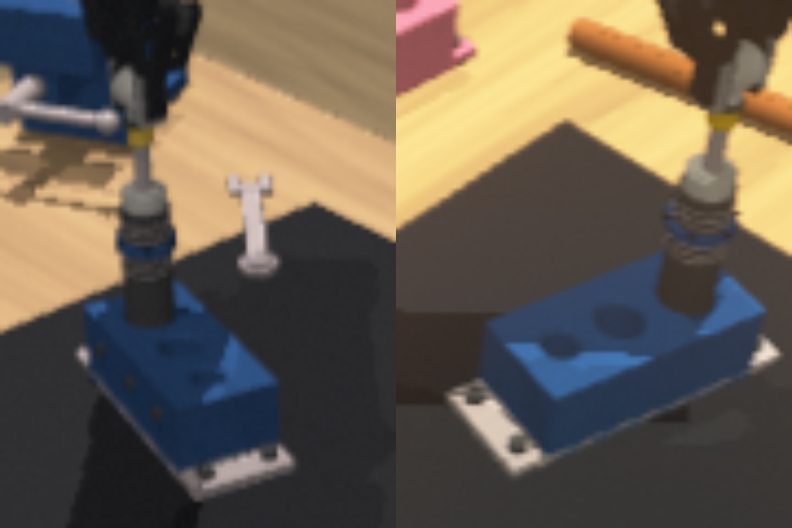

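The foot is inside the mouth by about 12 mm. The bore wall pushes the tool toward +x and +y, so I'll ease that way while lowering.

Call:
play_rows([
  [1,1.5,0,0,0,0,20],
  [1,1.5,-1,0,0,0,20],
  [1,1.5,-3,0,0,0,20],
  [1,1.5,-5,0,0,0,20],
  [1,1.5,-5,0,0,0,20],
])

```text
clock: 9.25
tcp_pos: [0.5202, 0.2626, 0.2093]
orientation: [-0.205, -3.134, 0.001]
contact_force: [0.9, 0.2, -5.1]
grip_width: 0.025
```

Run:
```python
from h import *
o=r.get_obs();print(o['clock'],o['contact_force'],o['moment'],o['tcp_pos'])
```

```text
9.25 [ 0.94639493  0.21068806 -5.09150727] [ 0.11180936 -0.21287731 -0.04911764] [0.5202282  0.26261174 0.20926972]
```

Call:
play_rows([
  [0.5,0.2,-2,0,0,0,20],
  [0.5,0.2,-4,0,0,0,20],
  [0.5,0.2,-6,0,0,0,20],
  [0.5,0.2,-8,0,0,0,20],
  [0.5,0.2,-10,0,0,0,20],
  [0.5,0.2,-12,0,0,0,20],
  [0.5,0.2,-14,0,0,0,20],
  [0.5,0.2,-16,0,0,0,20],
  [0.5,0.2,-18,0,0,0,20],
  [0.5,0.2,-19,0,0,0,20],
  [0.5,0.2,-20,0,0,0,20],
  [0.5,0.2,-20,0,0,0,20],
])

```text
clock: 10.45
tcp_pos: [0.521, 0.2632, 0.1897]
orientation: [-0.205, -3.135, 0.0]
contact_force: [0.5, -0.1, -3.9]
grip_width: 0.0254
```

Call:
play_rows([
  [0,0,-1,0,0,0,20],
  [0,0,-2,0,0,0,20],
  [0,0,-3,0,0,0,20],
  [0,0,-4,0,0,0,20],
  [0,0,-4,0,0,0,20],
])

```text
clock: 10.95
tcp_pos: [0.5209, 0.2631, 0.1856]
orientation: [-0.205, -3.135, 0.0]
contact_force: [0.0, 0.8, -4.8]
grip_width: 0.0252
```

Run:
```python
from h import *
o=r.get_obs();print(o['clock'],o['contact_force'],o['moment'],o['tcp_pos'])
```

```text
10.95 [ 0.01197378  0.8430047  -4.75494823] [-0.00594154  0.04616394 -0.03838836] [0.52092523 0.26309367 0.18562738]
```

Call:
play_rows([
  [0,0,-0.5,0,0,0,20],
  [0,0,-1,0,0,0,20],
  [0,0,-1.5,0,0,0,20],
  [0,0,-2,0,0,0,20],
  [0,0,-2.5,0,0,0,20],
  [0,0,-2.5,0,0,0,20],
])

```text
clock: 11.55
tcp_pos: [0.521, 0.2632, 0.1832]
orientation: [-0.205, -3.135, 0.0]
contact_force: [0.6, -0.1, -5.6]
grip_width: 0.0253
```

Call:
play_rows([
  [0,0,-0.5,0,0,0,20],
  [0,0,-1,0,0,0,20],
  [0,0,-1.5,0,0,0,20],
  [0,0,-1.5,0,0,0,20],
])

```text
clock: 11.95
tcp_pos: [0.5211, 0.2633, 0.1821]
orientation: [0.205, 3.135, 0.0]
contact_force: [-0.8, -0.6, -2.5]
grip_width: 0.0252
```

Call:
play_rows([
  [0,0,-0.5,0,0,0,20],
  [0,0,-1,0,0,0,20],
  [0,0,-1.5,0,0,0,20],
  [0,0,-1.5,0,0,0,20],
  [0,0,-1.5,0,0,0,20],
])

```text
clock: 12.45
tcp_pos: [0.5213, 0.2634, 0.1807]
orientation: [0.205, 3.134, 0.001]
contact_force: [-1.2, -1.2, 4.8]
grip_width: 0.0255
```

Run:
```python
from h import *
o=r.get_obs();print(o['clock'],o['contact_force'],o['moment'],o['tcp_pos'])
snap('scene','s6');snap('side','d6')
x,y,z=o['tcp_pos']
bodyfit(['d6','s6'],x,y,.093,.113)
a=cv2.resize(load('d6')['color'][120:240,230:320],None,fx=4.4,fy=4.4);b=cv2.resize(load('s6')['color'][120:240,345:435],None,fx=4.4,fy=4.4)
cv2.imwrite('pics/g6.png',np.hstack([a,b]))
```

```text
12.45 [-1.15873973 -1.19290284  4.79733706] [-0.37372224  0.34030652  0.02327265] [0.52132794 0.26339065 0.18072381]
64 [ 0.5178 -0.0008  0.2638 -0.0556] 0.0017897650660449412
86 [0.5206 0.0416 0.2624 0.0704] 0.0014354608223356357
150 [ 0.5195 -0.0013  0.2625  0.0292] 0.0017513392836793382
```

View pics/g6.png

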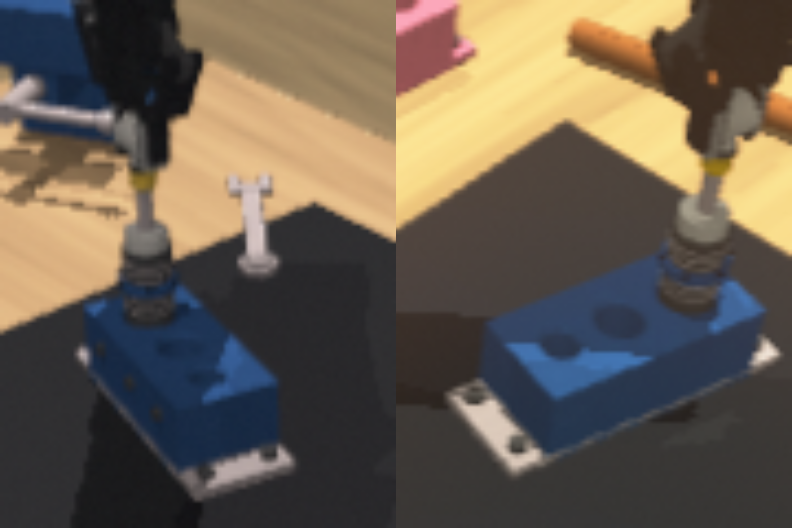

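Seated: the collar sits near the mouth. The foot touched down at TCP z of about 0.182 against 0.1818 expected, and the tool now reads +4.8 N, the gas preload. I'll relieve the side load and start the stroke slowly, keeping the grip.

Call:
play_rows([
  [-0.7,-0.7,0,0,0,0,20],
  [-0.7,-0.7,-1,0,0,0,20],
  [-0.7,-0.7,-3,0,0,0,20],
  [-0.7,-0.7,-5,0,0,0,20],
  [-0.7,-0.7,-7,0,0,0,20],
  [-0.7,-0.7,-8,0,0,0,20],
  [-0.7,-0.7,-8,0,0,0,20],
], grip_force=90)

```text
clock: 13.25
tcp_pos: [0.5207, 0.263, 0.1724]
orientation: [0.205, 3.134, 0.002]
contact_force: [0.7, 0.6, 3.6]
grip_width: 0.0246
```

Run:
```python
from h import *
o=r.get_obs();print(o['clock'],o['contact_force'],o['moment'],o['tcp_pos'])
```

```text
13.25 [0.73471481 0.62841914 3.64880745] [ 0.14094312 -0.11238285 -0.02957315] [0.52068765 0.2629711  0.17244018]
```

Call:
play_rows([
  [0,0,-2,0,0,0,20],
  [0,0,-4,0,0,0,20],
  [0,0,-6,0,0,0,20],
  [0,0,-8,0,0,0,20],
  [0,0,-10,0,0,0,20],
  [0,0,-11,0,0,0,20],
  [0,0,-11,0,0,0,20],
])

```text
clock: 13.95
tcp_pos: [0.5207, 0.263, 0.1616]
orientation: [0.205, 3.134, 0.002]
contact_force: [0.5, -1.1, 4.2]
grip_width: 0.0248
```

Call:
play_rows([
  [0,0,-1,0,0,0,20],
  [0,0,-2,0,0,0,20],
  [0,0,-3,0,0,0,20],
  [0,0,-3,0,0,0,20],
])

```text
clock: 14.35
tcp_pos: [0.5207, 0.263, 0.1586]
orientation: [0.205, 3.134, 0.001]
contact_force: [0.1, 0.8, 4.8]
grip_width: 0.0243
```

Call:
play_rows([
  [0,0,-1,0,0,0,20],
  [0,0,-2,0,0,0,20],
  [0,0,-2,0,0,0,20],
])

```text
clock: 14.65
tcp_pos: [0.5207, 0.2629, 0.1566]
orientation: [0.205, 3.134, 0.001]
contact_force: [-0.2, 0.2, 5.0]
grip_width: 0.025
```

Displacement is about 26 mm and the force is still gas only, so the bumper hasn't landed. Continue in small steps.

Call:
play_rows([
  [0,0,-1,0,0,0,20],
  [0,0,-2,0,0,0,20],
  [0,0,-2,0,0,0,20],
])

```text
clock: 14.95
tcp_pos: [0.5207, 0.2629, 0.1547]
orientation: [0.205, 3.134, 0.001]
contact_force: [-1.4, 0.5, 6.3]
grip_width: 0.0249
```

Call:
play_rows([
  [0,0,-1,0,0,0,20],
  [0,0,-2,0,0,0,20],
  [0,0,-2,0,0,0,20],
])

```text
clock: 15.25
tcp_pos: [0.5207, 0.263, 0.1527]
orientation: [0.205, 3.134, 0.001]
contact_force: [-0.0, -0.7, 6.0]
grip_width: 0.0245
```

Call:
play_rows([
  [0,0,-1,0,0,0,20],
  [0,0,-2,0,0,0,20],
  [0,0,-2,0,0,0,20],
])

```text
clock: 15.55
tcp_pos: [0.5207, 0.2629, 0.1507]
orientation: [0.205, 3.134, 0.001]
contact_force: [0.5, -0.4, 5.8]
grip_width: 0.0245
```

Call:
play_rows([
  [0,0,-1,0,0,0,20],
  [0,0,-1.5,0,0,0,20],
  [0,0,-1.5,0,0,0,20],
])

```text
clock: 15.85
tcp_pos: [0.5208, 0.2629, 0.1492]
orientation: [0.205, 3.134, 0.001]
contact_force: [-0.0, 0.3, 6.7]
grip_width: 0.0247
```

Call:
play_rows([
  [0,0,-1,0,0,0,20],
  [0,0,-1.5,0,0,0,20],
  [0,0,-1.5,0,0,0,20],
])

```text
clock: 16.15
tcp_pos: [0.5209, 0.263, 0.148]
orientation: [0.205, 3.134, 0.001]
contact_force: [-0.4, -0.8, 9.1]
grip_width: 0.0247
```

Run:
```python
from h import *
o=r.get_obs();print(o['clock'],o['contact_force'],o['moment'],o['tcp_pos'])
snap('scene','s7');snap('side','d7')
a=cv2.resize(load('d7')['color'][140:220,235:295],None,fx=6.6,fy=6.6);b=cv2.resize(load('s7')['color'][120:200,385:445],None,fx=6.6,fy=6.6)
cv2.imwrite('pics/g7.png',np.hstack([a,b]))
```

```text
16.15 [-0.39934168 -0.83712505  9.0534914 ] [-0.11202684  0.15747145 -0.02611378] [0.52087423 0.26295367 0.14803578]
```

View pics/g7.png

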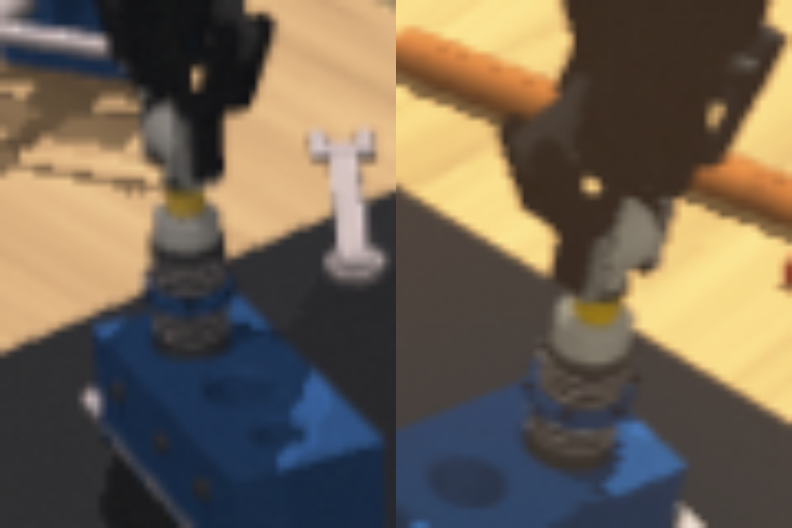

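The bumper has just landed at 9.1 N. The picture shows yellow sitting on the silver head with the fingertips clear above. Now the squash.

Call:
play_rows([
  [0,0,-0.5,0,0,0,20],
  [0,0,-1,0,0,0,20],
  [0,0,-1.5,0,0,0,20],
  [0,0,-2,0,0,0,20],
  [0,0,-2,0,0,0,20],
])

```text
clock: 16.75
tcp_pos: [0.521, 0.263, 0.1464]
orientation: [0.205, 3.133, 0.001]
contact_force: [-1.4, -0.8, 10.4]
grip_width: 0.0251
```

Call:
play_rows([
  [0,0,-0.5,0,0,0,20],
  [0,0,-1,0,0,0,20],
  [0,0,-1.5,0,0,0,20],
  [0,0,-1.5,0,0,0,20],
])

```text
clock: 17.15
tcp_pos: [0.521, 0.263, 0.1451]
orientation: [0.205, 3.133, 0.001]
contact_force: [-1.6, -2.2, 12.0]
grip_width: 0.0245
```

Call:
play_rows([
  [-0.3,-0.3,-0.5,0,0,0,20],
  [-0.3,-0.3,-1,0,0,0,20],
  [-0.3,-0.3,-1,0,0,0,20],
])

```text
clock: 17.45
tcp_pos: [0.5209, 0.263, 0.1444]
orientation: [0.205, 3.133, 0.002]
contact_force: [-1.4, -1.0, 12.4]
grip_width: 0.0249
```

Call:
play_rows([
  [0,0,-0.5,0,0,0,20],
  [0,0,-1,0,0,0,20],
  [0,0,-1,0,0,0,20],
])

```text
clock: 17.75
tcp_pos: [0.521, 0.263, 0.1435]
orientation: [0.205, 3.132, 0.002]
contact_force: [-1.7, -1.7, 15.0]
grip_width: 0.0247
```

Call:
play_rows([
  [-0.2,-0.2,-0.3,0,0,0,20],
  [-0.2,-0.2,-0.5,0,0,0,20],
  [-0.2,-0.2,-0.5,0,0,0,20],
])

```text
clock: 18.05
tcp_pos: [0.5209, 0.2629, 0.1432]
orientation: [0.205, 3.132, 0.003]
contact_force: [-1.2, -1.9, 14.6]
grip_width: 0.025
```

Call:
play_rows([
  [0,0,-0.3,0,0,0,20],
  [0,0,-0.3,0,0,0,20],
  [0,0,-0.3,0,0,0,20],
])

```text
clock: 18.35
tcp_pos: [0.521, 0.2629, 0.143]
orientation: [0.205, 3.132, 0.003]
contact_force: [-1.1, -0.9, 15.9]
grip_width: 0.0246
```

Call:
play_rows([
  [0,0,-0.3,0,0,0,20],
  [0,0,-0.5,0,0,0,20],
  [0,0,-0.5,0,0,0,20],
])

```text
clock: 18.65
tcp_pos: [0.5211, 0.263, 0.143]
orientation: [0.205, 3.132, 0.003]
contact_force: [-1.8, -1.6, 18.8]
grip_width: 0.0249
```

Run:
```python
from h import *
o=r.get_obs();print(o['clock'],o['contact_force'],o['moment'],o['tcp_pos'])
snap('side','d8');snap('scene','s8')
o=r.get_obs();print(o['clock'],o['contact_force'],o['moment'],o['tcp_pos'])
a=cv2.resize(load('d8')['color'][140:220,235:295],None,fx=6.6,fy=6.6);b=cv2.resize(load('s8')['color'][120:200,385:445],None,fx=6.6,fy=6.6)
cv2.imwrite('pics/g8.png',np.hstack([a,b]))
```

```text
18.65 [-1.8352249  -1.61773323 18.75054633] [-0.55539469  0.70268903 -0.00329884] [0.52110909 0.26295123 0.14297266]
18.75 [-2.84980535 -2.62567037 19.16922795] [-0.47915198  0.70274237  0.04892351] [0.5210808  0.26297796 0.14296946]
```

View pics/g8.png

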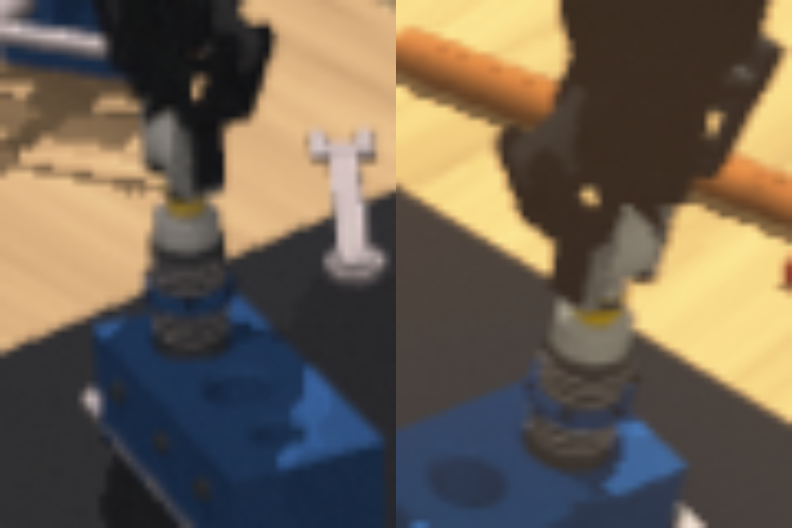

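Solid: the force jumped to about 19 N with no further travel, and the bumper shows visibly squashed. I'll back off 0.2 mm for margin and hold 0.7 s.

Call:
play_rows([
  [-0.1,-0.1,0.2,0,0,0,20],
  [-0.1,-0.1,0.2,0,0,0,20],
  [-0.1,-0.1,0.2,0,0,0,20],
  [-0.1,-0.1,0.2,0,0,0,20],
  [-0.1,-0.1,0.2,0,0,0,20],
  [-0.1,-0.1,0.2,0,0,0,20],
  [-0.1,-0.1,0.2,0,0,0,20],
])

```text
clock: 19.45
tcp_pos: [0.521, 0.2629, 0.143]
orientation: [0.205, 3.132, 0.003]
contact_force: [-2.0, -1.2, 18.0]
grip_width: 0.0252
```

Held at 18 to 19 N for over 0.8 s. Now let the shaft ride back out, then open.

Call:
play_rows([
  [0.5,0.5,3,0,0,0,20],
  [0.8,0.8,7,0,0,0,20],
  [0.8,0.8,12,0,0,0,20],
  [0.8,0.8,17,0,0,0,20],
  [0.8,0.8,22,0,0,0,20],
  [0.8,0.8,27,0,0,0,20],
  [0.8,0.8,32,0,0,0,20],
  [0.8,0.8,35,0,0,0,20],
  [0.8,0.8,37,0,0,0,20],
  [0.8,0.8,37,0,0,0,20],
])

```text
clock: 20.45
tcp_pos: [0.5207, 0.2629, 0.1781]
orientation: [0.205, 3.134, 0.001]
contact_force: [-0.2, -0.0, 4.0]
grip_width: 0.025
```

Run:
```python
from h import *
o=r.get_obs();print(o['clock'],o['contact_force'],o['moment'],o['tcp_pos'])
```

```text
20.45 [-1.90252821e-01 -1.44410462e-03  4.02753172e+00] [ 0.43987724 -0.11821666 -0.018041  ] [0.52068968 0.26290707 0.178122  ]
```

Call:
play_rows([
  [0,-0.3,2,0,0,0,20],
  [0,-0.3,2.5,0,0,0,20],
  [0,-0.3,2.5,0,0,0,20],
  [0,-0.3,2.5,0,0,0,40],
  [0,-0.3,2.5,0,0,0,60],
  [0,-0.3,2.5,0,0,0,85],
  [0,-0.3,2.5,0,0,0,85],
  [0,-0.3,2.5,0,0,0,85],
  [0,-0.3,2.5,0,0,0,85],
  [0,-0.3,2.5,0,0,0,85],
])

```text
clock: 21.45
tcp_pos: [0.5205, 0.2624, 0.1802]
orientation: [-0.205, -3.135, 0.0]
contact_force: [-0.6, 0.5, 0.6]
grip_width: 0.085
```

Call:
play_rows([
  [0,0,10,0,0,0,85],
  [0,0,25,0,0,0,85],
  [0,0,45,0,0,0,85],
  [0,0,65,0,0,0,85],
  [0,0,90,0,0,0,85],
  [0,0,110,0,0,0,85],
  [0,0,120,0,0,0,85],
  [0,0,120,0,0,0,85],
])

```text
clock: 22.25
tcp_pos: [0.5213, 0.263, 0.3026]
orientation: [0.205, 3.132, 0.003]
contact_force: [0.8, -0.1, -0.8]
grip_width: 0.0853
```

Run:
```python
from h import *
o=r.get_obs();print(o['clock'],o['contact_force'],o['tcp_pos'],o['grip_width'])
snap('side','d9');snap('scene','s9')
a=cv2.resize(load('d9')['color'][110:230,230:320],None,fx=4.4,fy=4.4);b=cv2.resize(load('s9')['color'][100:220,365:455],None,fx=4.4,fy=4.4)
cv2.imwrite('pics/g9.png',np.hstack([a,b]))
for t in('d9','s9'):
    Q=cloud(load(t)).reshape(-1,3);s=np.hypot(Q[:,0]-.52,Q[:,1]-.262)<.03;s&=(Q[:,2]>.15)&(Q[:,2]<.24);P=Q[s];print(t,len(P),np.percentile(P[:,2],[95,99,100]).round(4),P[P[:,2]>.185].mean(0))
bodyfit(['d9','s9'],.52,.262,.093,.113)
```

```text
22.25 [ 0.75703902 -0.14620455 -0.8005388 ] [0.5212529  0.2630297  0.30257844] 0.08534118355889768
d9 158 [0.2125 0.2143 0.2146] [0.51412172 0.25744481 0.20296435]
s9 214 [0.2147 0.2158 0.2172] [0.52384359 0.25619161 0.20578937]
68 [0.5184 0.2041 0.2639 0.0668] 0.0017240134567378827
83 [ 0.5204 -0.0715  0.2622  0.0327] 0.0012468846366927681
151 [0.5199 0.0173 0.2626 0.0555] 0.0016328183326741429
```

View pics/g9.png

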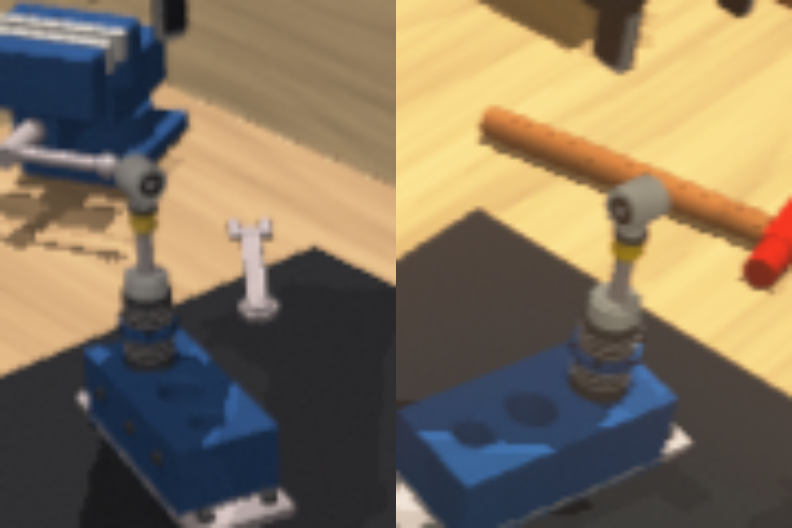

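View pics/s9.png

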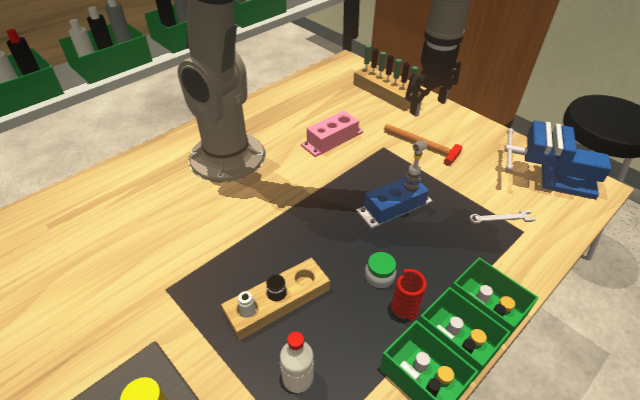

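The shock stands seated and free. The eyelet top is at 0.2146 to 0.217 m (0.215 expected), and the bystanders are where they were. Handing in.

```bash
python3 -c "
from bench import r
print(r.hand_in())"
```

```text
the job is handed in; nothing more can be done
None
```

I lowered the shock into the widest bore of the blue holder, pushed it through its full stroke until the bumper was solid, and let it come back out. The job was handed in at about 22 s. No verdict is reported, so success rests on my own checks.

- **Seating:** The foot touched down at tool height 0.182 m, where 0.1818 m was expected. Partway in, the body rubbed the bore wall with a few newtons of side force, and I shifted the tool slightly to free it.
- **Push:** The bumper landed after about 34 mm and was squashed about 5 mm. It went solid, with the force rising to about 19 N and no further travel. I held it there for over 0.8 s; the highest force I read was 19.2 N, under the 22 N limit.
- **End state:** The shaft came fully out. The eyelet top measures 0.2146 m in one view and 0.217 m in the other, where 0.215 m was expected. The gripper is open and clear of everything.
- **Bystanders:** The sleeve, spare body, spring, bottle and tub look unmoved in the last picture.
- **Disagreements:** The cameras differed by 2 to 5 mm on the bore's position. The last camera fits of the body's tilt were too noisy to use (about 0.06 rad combined, 0.2 rad in one view). I judged it upright from the fit in the bore and the pictures.

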